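# Sort a handful of small lab things into their trays and stands

## Robot

A 6-joint arm with a two-finger parallel gripper is mounted at the origin on a cart in front of the work surface, level with it; the furniture and walls round the work are solid. World frame = base frame: x ahead of the robot, y to its left, z up, the work surface at z = 0. Lengths are in m, angles in degrees, forces in N, time in s.
With the tool pointing down it reaches from about 0.375 to 0.975 m from the base axis. Payload 3.8 kg.
Tool frame: the origin (TCP) lies midway between the tips of the shut fingers; the grasp point (between the pads) lies 19 mm behind it (arm.tcp_to_grasp is the distance from the TCP to the grasp point, in m); z points along the fingers, y is the line along which they close (so a half turn about z gives the same grasp; the last joint's range is limited). The gripper opens to 85 mm and grips with 20 to 120 N. Pads are 22 mm wide; open, the fingers measure 114 mm over their backs; the gripper's body (76 mm by 85 mm) begins 54 mm behind the grasp point. The pads swing forward as they close: fully open they stand 13 mm farther back than shut.
Start: joints at [-76.14, 15.12, 91.902, -0, 72.978, -2.114], TCP at [0.186, -0.649, 0.231] pointing down, gripper open.
Joint ranges: [-150.88, 150.88], [-54.13, 125.18], [17.81, 147.31], [-75.09, 255.09], [0, 152.58], [-146.25, 146.25]. Speed limits (degrees/s): [147.25, 147.25, 180, 180, 180, 180].

## Interface

Orientations are given as [roll, pitch, yaw] about the fixed x, y, z axes, in that order (R = Rz(yaw) Ry(pitch) Rx(roll)).
In Python, from plant import monitor, imaging, close_job, arm gives the robot as it stands.
- The arm moves only by the tool jog_arm, never from a script. Its argument "commands" is a list of rows, each a list of 3 entries, a list of its own where there are three numbers: the shift along the world's x, y, z in m, then the turn, a rotation vector about the world's x, y, z in rad, then the opening, from 0 (shut) to 1 (fully open). In form: [[[x, y, z], [ax, ay, az], hand], ...]. A call has 1 to 12 rows; each row is the pose to reach, as a shift and turn from the pose commanded when the call began; what a row does not reach only later rows make up. A row lasts 1/12 s, in which the tool goes at most 41.7 mm and 7.16 degrees, less where a joint would pass 70% of its speed; a pose out of reach is approached as far as the arm can. A call with a gripper value outside its range is refused whole. The fingers move at their own pace and stop on an object; "squeeze" is the grip in N (left out, the last holds). Time passes only in rows, so rows that repeat a pose let the fingers close. It gives the time, the measured TCP pose, the force, the opening and the grip force at its end, in the units of the state.
- monitor.sense(): the state, without advancing time (a new reading comes with each control period).
- imaging.grab_frame(name): name is "scene" or "top"; returns a dict with "img" (400x640x3 uint8, red, green, blue), "z_map" (400x640 float32, m along the optical axis (not along the pixel's ray), 0 where there is no reading), "camera_matrix" (3x3 intrinsics, pixels), "dist_coeffs" ([k1, k2, p1, p2, k3] as OpenCV has them; the pictures are not rectified), "extrinsics" (4x4, takes a point from camera to world coordinates). Camera axes: x right, y up, looking along -z (the intrinsics and any distortion apply to the point x, -y, -z); pixel columns grow to the right and rows downward; lengths in m; the calibration is good to about 2 mm. A picture is of the moment at which its call begins.
- close_job(): hands the job in; it is judged then, once.
The state is a dict: "t": time; "qpos": joint angles; "qd": joint speeds; "effort": joint torques, N m; "position": TCP position; "tool_rot": TCP orientation; "ft_force": force on the tool from outside, world axes, zero at the start; "ft_torque": the same for the moment, N m; "opening": finger opening in m; "finger_force": force on a finger pad.
Only numpy, scipy, OpenCV 4.12 (cv2) and the standard library are available. Lean on these libraries where they do the work, as an engineer would, in place of code of your own. Each camera call takes 0.05 s, during which the arm holds its last target. There are 200 camera calls.

## Task

Sort the mixed handful left on the dark metal risers into its homes on the rear riser: lay the little white carton flat in the flat square tray, stand the larger vial upright in the well of the larger white stand and the smaller vial upright in the well of the smaller white stand, and stand the rubber stopper upright in the round metal dish. Leave the timer and the blue-capped bottle where they are.

Things in the scene. Friction and masses are not known exactly. Their poses are not given: they have to be found in the camera images.
- carton: small white cardboard box, closed and rigid, 35 (own x) x 50 (own y) x 22 mm high, lying on a riser (the four things to sort start on two fixed dark steel risers, one left, one right, tops 120 mm above the bench). Origin: centre of its underside, z up. About 50 g
- big_vial: larger vial: clear, white powder inside, black screw cap fixed on; 28 mm diameter, 55 mm high (cap = top 9 mm), standing upright. Origin: centre of its underside, z up. About 30 g. (The right riser stands in an aisle between a blue box, top 40 mm above the riser, and an open cardboard box reaching 90 mm above it: low down there is more room along x than along y)
- small_vial: smaller vial: clear and empty, white cap fixed on; 22 mm diameter (cap 23 mm, the top 6 mm), 42 mm high, standing upright. Origin: centre of its underside, z up. About 20 g. (A grey cylinder 280 mm high stands just behind the left riser; between the risers nothing is over 220 mm above the bench)
- plug: brown rubber stopper standing on its narrow end, 28 mm diameter, 26 mm high (solid as a straight cylinder). Origin: centre of its underside, z up. About 20 g
- box_tray: flat square grey tray with thin walls, fixed on its riser, 72 x 72 mm outside, 66 x 66 mm inside, walls 3 mm thick and rising 8 mm above its underside, inner floor 3 mm above its underside. Origin: centre of its underside; x and y along its sides, z up. Home of the carton, either way round
- big_stand: larger white square stand, fixed on its riser, 64 x 64 x 16 mm high, with one round well of 50 mm diameter and 12 mm depth in its top (well floor 4 mm above its underside). Origin: centre of its underside, under the centre of the well; z up. Home of the larger vial. (All four homes stand in a row on the rear riser, also dark and 120 mm high)
- small_stand: smaller white square stand, fixed on its riser, 50 x 50 x 16 mm high, with one round well of 40 mm diameter and 12 mm depth in its top (well floor 4 mm above its underside). Origin: centre of its underside, under the centre of the well; z up. Home of the smaller vial
- dish: round shallow metal dish, fixed on its riser, 60 mm outside and 54 mm inside diameter, rim 10 mm above its underside, inner floor 3 mm above its underside. Origin: centre of its underside; z up. Home of the stopper. (80 mm behind the rear riser, from 290 mm above the bench up, is the front of the reagent shelf: do not swing into it)
- timer: white bench timer with small buttons, 45 x 60 x 18 mm, loose, lying on the bench near its front edge, right of the robot; leave it alone. Origin: centre of its underside
- bottle: small amber bottle with a blue cap, 48 mm diameter, 98 mm high, loose, standing on the bench behind the rear riser; leave it alone. Origin: centre of its underside
Mind the look-alikes: they are no part of the job. Several things have the shape of the plug; the one meant has the colours described above.

How it is judged:
By the outcome, as a careful person would: the job done as asked, in the order asked, and still so for the second after the job is handed in, with the robot touching nothing.
It also fails if it takes over 112 s, if anything falls off the work surface, if the arm or the gripper's body presses on something with over 40 N, if the wrist force passes 120 N, or if a joint passes its speed limit or range.

## Working session

There is one attempt and no reset: what is moved stays moved. The work goes in short steps, Python scripts to look and compute and a tool call to move; the robot and the scene stay as the last step left them, time stands still between calls to the robot, and variables do not carry over. Pictures are saved under pics/ and viewed, at most 14 in all, crops included, and the job is handed in when it is done.

Besides the shell and the picture viewer there is one more tool, called in YAML: its name, and indented under it one key for each argument. jog_arm: Moves the arm, as the interface text tells. Its arguments: {"type":"object","properties":{"commands":{"type":"array"},"squeeze":{"type":"number"}},"required":["commands"]}

```bash
ls; mkdir -p pics; python3 - <<'E'
from plant import monitor, imaging, arm
import cv2,numpy as np
s=monitor.sense(); print({k:np.round(v,3).tolist() for k,v in s.items()}); print([a for a in dir(arm) if a[0]!='_'])
for n in("scene","top"):
    f=imaging.grab_frame(n); np.savez(f'{n}0.npz',**f); cv2.imwrite(f'pics/{n}0.png',f['img'][...,::-1])
    print(n,f['camera_matrix'].round(1).tolist(),np.array(f['dist_coeffs']).round(3),f['extrinsics'].round(3).tolist(),f['z_map'].min(),f['z_map'].max())
E
```

```text
pics
{'t': 0.0, 'qpos': [-76.141, 15.171, 91.981, 0.0, 72.976, -2.115], 'qd': [0.002, 0.067, -0.036, 0.099, 0.071, 0.087], 'effort': [0.001, -51.511, -36.732, 0.0, 0.013, 0.0], 'position': [0.186, -0.648, 0.23], 'tool_rot': [-179.872, -0.005, 15.974], 'ft_force': [0.187, 0.814, 1.055], 'ft_torque': [-0.033, -0.026, -0.035], 'finger_force': 0.0, 'opening': 0.085}
['PlanningError', 'tcp_to_grasp']
scene [[388.6, 0.0, 320.0], [0.0, 388.6, 198.3], [0.0, 0.0, 1.0]] [-0.015  0.     0.     0.     0.   ] [[0.572, 0.526, -0.63, -0.176], [-0.82, 0.369, -0.436, -0.443], [0.003, 0.766, 0.643, 0.709], [0.0, 0.0, 0.0, 1.0]] 0.0 2.8093653
top [[392.0, 0.0, 312.2], [0.0, 392.0, 202.3], [0.0, 0.0, 1.0]] [-0.02  0.    0.    0.    0.  ] [[0.023, 0.989, -0.143, 0.304], [-1.0, 0.019, -0.024, -0.017], [-0.021, 0.143, 0.989, 1.205], [0.0, 0.0, 0.0, 1.0]] 0.0 2.0108368
```

View pics/scene0.png

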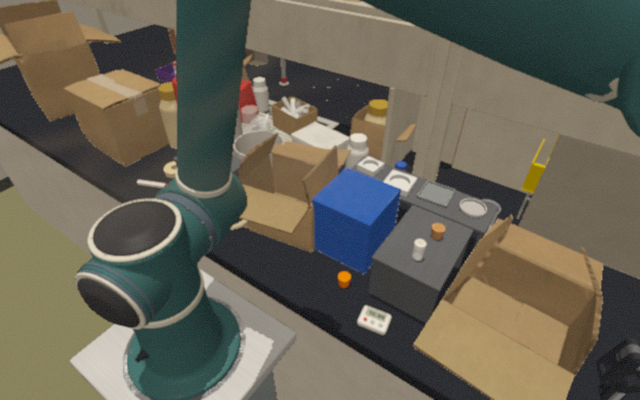

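View pics/top0.png

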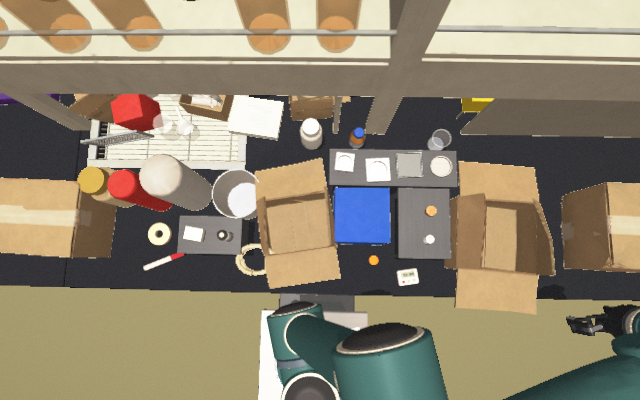

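The scene view shows the right riser with a white-capped vial (418,250) and a brown plug (438,231), and an orange look-alike on the bench (344,279). The top view shows carton (193,234) and black-cap vial (224,236) on the left riser. On the right riser are plug (431,211) and white vial (430,239). The homes are at (345,161), (377,168), (409,165) and (441,166).

```bash
cat > h.py <<'E'
import numpy as np,cv2
def load(n): return dict(np.load(n))
def ray(f,u,v):
    p=cv2.undistortPoints(np.array([[[u,v]]],float),f['camera_matrix'],f['dist_coeffs'])[0,0]
    E=f['extrinsics']; return E[:3,:3]@np.array([p[0],-p[1],-1.]),E[:3,3]
def onz(f,u,v,z):
    d,o=ray(f,u,v); return o+d*(z-o[2])/d[2]
def proj(f,P):
    E=f['extrinsics']; q=E[:3,:3].T@(np.array(P,float)-E[:3,3]); q=q*[1,-1,-1]
    return cv2.projectPoints(q[None],np.zeros(3),np.zeros(3),f['camera_matrix'],f['dist_coeffs'])[0].ravel()
def cloud(f):
    h,w=f['z_map'].shape; vv,uu=np.mgrid[:h,:w]
    p=cv2.undistortPoints(np.stack([uu,vv],-1).reshape(-1,1,2).astype(float),f['camera_matrix'],f['dist_coeffs']).reshape(h,w,2)
    z=f['z_map'][...,None]; c=np.concatenate([p[...,:1]*z,-p[...,1:]*z,-z],-1)
    return c@f['extrinsics'][:3,:3].T+f['extrinsics'][:3,3]
E
python3 - <<'E'
from h import *
f=load('top0.npz'); im=f['img'][...,::-1]
a=cv2.resize(im[205:270,170:270],None,fx=8,fy=8,interpolation=cv2.INTER_CUBIC)[:300*2]
b=cv2.resize(im[140:270,325:465],None,fx=4.5,fy=4.5,interpolation=cv2.INTER_CUBIC)
cv2.imwrite('pics/cl.png',a);cv2.imwrite('pics/cr.png',b)
c=cloud(f)
for u,v in[(193,234),(224,236),(205,250),(431,211),(430,239),(410,225),(410,250),(345,161),(377,168),(409,165),(441,166),(361,180),(362,215),(374,260),(235,235),(458,225),(505,235),(542,240),(298,240)]:
    print((u,v),c[v,u].round(3))
E
```

```text
(193, 234) [0.363 0.332 0.144]
(224, 236) [0.358 0.238 0.177]
(205, 250) [0.321 0.303 0.121]
(431, 211) [ 0.439 -0.313  0.145]
(430, 239) [ 0.362 -0.304  0.164]
(410, 225) [ 0.402 -0.261  0.122]
(410, 250) [ 0.334 -0.261  0.12 ]
(345, 161) [ 0.579 -0.08   0.124]
(377, 168) [ 0.561 -0.17   0.125]
(409, 165) [ 0.571 -0.26   0.125]
(441, 166) [ 0.57  -0.35   0.123]
(361, 180) [ 0.526 -0.126  0.123]
(362, 215) [ 0.423 -0.125  0.159]
(374, 260) [ 0.305 -0.175  0.028]
(235, 235) [0.364 0.221 0.124]
(458, 225) [ 0.404 -0.389  0.133]
(505, 235) [ 0.388 -0.574  0.009]
(542, 240) [ 0.365 -0.594  0.172]
(298, 240) [0.36  0.053 0.005]
```

View pics/cl.png

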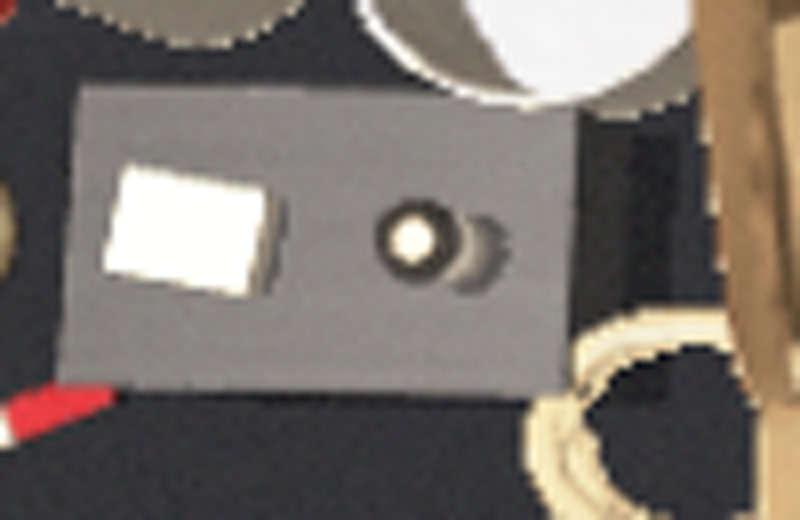

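View pics/cr.png

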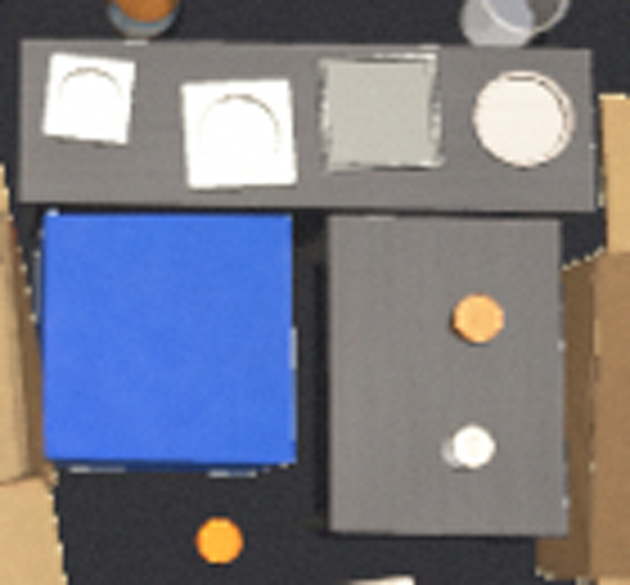

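The crops show the white carton tilted slightly and the black-cap vial on the left riser. On the rear riser from left to right are the small stand, large stand, tray and dish. The brown plug is at about (431,211) and the white-capped vial at (429,239).

```bash
python3 - <<'E'
from h import *
f=load('top0.npz'); im=f['img'].astype(int); hsv=cv2.cvtColor(f['img'],cv2.COLOR_RGB2HSV); c=cloud(f)
def blob(mask,u,v,name,z):
    n,l,st,ce=cv2.connectedComponentsWithStats(mask.astype(np.uint8),connectivity=4)
    k=l[v,u]
    if k==0: print(name,'none');return
    m=(l==k).astype(np.uint8); ct=max(cv2.findContours(m,0,2)[0],key=cv2.contourArea).reshape(-1,2)
    w=np.array([onz(f,*p,z)[:2] for p in ct],np.float32)
    r=cv2.minAreaRect(w); (cx,cy),R=cv2.minEnclosingCircle(w)
    print(name,st[k].tolist(),'rect',np.round(r[0],4),np.round(r[1],4),round(r[2],1),'circ',round(cx,4),round(cy,4),round(R,4),'cent',onz(f,*ce[k],z).round(4),'zmed',np.median(c[...,2][m>0]).round(4))
S,V=hsv[...,1],hsv[...,2]
W=(V>200)&(S<50)
blob(W,193,234,'carton',.142)
blob((c[...,2]>.165)&(c[...,2]<.19),224,236,'bigvial depth',.175)
blob(V<85,221,233,'cap',.175)
blob((V>170)&(S<60),430,239,'smallvial',.162)
blob((S>80)&(V>120),431,211,'plug',.146)
blob(W,340,158,'sstand',.136); blob(W,372,176,'bstand',.136)
blob((V>190)&(S<50),441,166,'dish',.130)
blob((V>135)&(S<60),409,165,'tray',.128)
blob((V>70)&(V<140)&(S<60),205,250,'Lriser',.12); blob((V>70)&(V<140)&(S<60),410,225,'Rriser',.12);blob((V>70)&(V<140)&(S<60),361,180,'rear',.12)
def ext(z0,z1,x0,x1,y0,y1,nm):
    m=(c[...,2]>z0)&(c[...,2]<z1)&(c[...,0]>x0)&(c[...,0]<x1)&(c[...,1]>y0)&(c[...,1]<y1)
    p=c[m]; print(nm,len(p),*(p.min(0).round(3),p.max(0).round(3)) if len(p) else '')
ext(.2,.34,.3,.7,.28,.5,'cyl'); ext(.2,.34,.3,.7,.1,.28,'cylb')
ext(.15,.4,.2,.5,.0,.17,'midbox');ext(.05,.4,.35,.6,.15,.28,'bucket')
ext(.15,.4,.2,.56,-.6,-.33,'rightbox'); ext(.15,.19,.3,.5,-.24,-.05,'blue')
ext(.15,.5,.56,.72,-.45,0,'behind'); ext(.05,.4,.62,.75,-.5,.1,'bottle')
E
```

```text
carton [183, 226, 20, 16, 244] rect [0.3656 0.3339] [0.0504 0.0361] 81.1 circ 0.3638 0.3341 0.0289 cent [0.3654 0.3339 0.142 ] zmed 0.1434
bigvial depth [217, 230, 11, 11, 89] rect [0.3608 0.2445] [0.0267 0.0258] 47.3 circ 0.3614 0.2447 0.0142 cent [0.3612 0.2445 0.175 ] zmed 0.176
cap none
smallvial [423, 234, 12, 10, 84] rect [ 0.362  -0.3008] [0.0232 0.0288] 27.2 circ 0.3625 -0.3006 0.0149 cent [ 0.3627 -0.3016  0.162 ] zmed 0.163
plug [426, 205, 11, 11, 94] rect [ 0.4419 -0.3132] [0.0264 0.0275] 45.2 circ 0.4416 -0.3129 0.0145 cent [ 0.4416 -0.313   0.146 ] zmed 0.1474
sstand [335, 152, 20, 20, 331] rect [ 0.5757 -0.0772] [0.0521 0.051 ] 84.4 circ 0.5752 -0.0782 0.0343 cent [ 0.5756 -0.0774  0.136 ] zmed 0.1318
bstand [365, 158, 26, 24, 545] rect [ 0.5549 -0.1706] [0.0656 0.0666] 3.9 circ 0.5554 -0.17 0.0445 cent [ 0.5544 -0.1706  0.136 ] zmed 0.1342
dish [430, 156, 22, 21, 347] rect [ 0.5686 -0.3482] [0.0587 0.0572] 44.1 circ 0.5695 -0.3479 0.0306 cent [ 0.5683 -0.3478  0.13  ] zmed 0.1256
tray [330, 149, 94, 36, 2598] rect [ 0.5636 -0.1683] [0.1002 0.2613] 0.3 circ 0.5658 -0.1672 0.1382 cent [ 0.5603 -0.1675  0.128 ] zmed 0.1245
Lriser none
Rriser [329, 148, 130, 112, 5447] rect [ 0.4651 -0.218 ] [0.312  0.3619] 0.9 circ 0.4774 -0.2149 0.2268 cent [ 0.4734 -0.2723  0.12  ] zmed 0.1217
rear none
cyl 2977 [0.439 0.281 0.2  ] [0.7  0.5  0.34]
cylb 487 [0.313 0.1   0.201] [0.7  0.28 0.34]
midbox 1489 [0.2  0.   0.15] [0.5   0.163 0.281]
bucket 1698 [0.35 0.15 0.05] [0.548 0.28  0.18 ]
rightbox 2384 [ 0.276 -0.6    0.15 ] [ 0.483 -0.388  0.222]
blue 3082 [ 0.305 -0.2    0.15 ] [ 0.498 -0.051  0.177]
behind 11048 [ 0.561 -0.45   0.15 ] [ 0.72 -0.    0.5 ]
bottle 8698 [ 0.643 -0.5    0.05 ] [0.75 0.1  0.4 ]
```

jog_arm:
  commands:
    - [[0,0,0.04],[0,0,0],1]
    - [[0,0,0.08],[0,0,0],1]
    - [[0,0,0.1],[0,0,0],1]
    - [[0.024,0.034,0.1],[0,0,0.1],1]
    - [[0.048,0.068,0.1],[0,0,0.2],1]
    - [[0.072,0.102,0.1],[0,0,0.3],1]
    - [[0.096,0.136,0.1],[0,0,0.4],1]
    - [[0.12,0.17,0.1],[0,0,0.5],1]
    - [[0.144,0.204,0.1],[0,0,0.6],1]
    - [[0.168,0.238,0.1],[0,0,0.7],1]
    - [[0.192,0.272,0.1],[0,0,0.8],1]
    - [[0.216,0.306,0.1],[0,0,0.9],1]

```text
t: 1.1
position: [0.4022, -0.3409, 0.3309]
tool_rot: [-180.0, -0.0, 67.8]
ft_force: [0.5, 0.7, -0.7]
opening: 0.0854
finger_force: 0.0
```

jog_arm:
  commands:
    - [[0.01,0.04,0],[0,0,0.03],1]
    - [[0.02,0.08,0],[0,0,0.06],1]
    - [[0.03,0.12,0],[0,0,0.09],1]
    - [[0.04,0.16,0],[0,0,0.12],1]
    - [[0.05,0.2,0],[0,0,0.15],1]
    - [[0.05,0.24,0],[0,0,0.18],1]
    - [[0.05,0.28,0],[0,0,0.21],1]
    - [[0.05,0.32,0],[0,0,0.234],1]
    - [[0.05,0.36,0],[0,0,0.234],1]
    - [[0.045,0.4,0],[0,0,0.234],1]
    - [[0.035,0.44,0],[0,0,0.234],1]
    - [[0.02,0.478,0],[0,0,0.234],1]

```text
t: 2.1
position: [0.4212, 0.137, 0.3308]
tool_rot: [-180.0, -0.0, 80.9]
ft_force: [0.9, 1.3, 0.1]
opening: 0.085
finger_force: 0.0
```

```bash
python3 - <<'E'
from h import *
f=load('top0.npz'); im=f['img']
# tray: measure inside crop excluding riser via local bright/dark profile; print gray row/col profiles
g=cv2.cvtColor(im,cv2.COLOR_RGB2GRAY)
print(g[165,392:430]); print(g[145:185,409])
for u,v in[(409.8,164.8),(396.6,153.8),(422.1,151.6),(423.2,176.7),(397.4,177.3)]: print(onz(f,u,v,.128).round(4))
E
```

```text
[133 132 134 131 167 203 196 195 192 193 194 196 195 195 195 194 196 193
 192 194 193 193 191 193 194 192 193 193 162 168 170 130 129 126 128 127
 128 125]
[ 50  52  56  50  69 135 139 176 116 192 192 192 192 190 193 192 192 193
 194 193 193 196 194 194 195 195 192 192 197 193 193 163 100 135 133 131
 132 130 134 135]
[ 0.5708 -0.2617  0.128 ]
[ 0.6019 -0.225   0.128 ]
[ 0.6096 -0.2968  0.128 ]
[ 0.5375 -0.2985  0.128 ]
[ 0.5344 -0.2266  0.128 ]
```

jog_arm:
  commands:
    - [[-0.01,0.038,0],[0,0,0],1]
    - [[-0.02,0.076,0],[0,0,0],1]
    - [[-0.03,0.114,0],[0,0,0],1]
    - [[-0.042,0.152,0],[0,0,0],1]
    - [[-0.052,0.185,0],[0,0,0],1]
    - [[-0.0565,0.199,-0.02],[0,0,0],1]
    - [[-0.0565,0.199,-0.06],[0,0,0],1]
    - [[-0.0565,0.199,-0.1],[0,0,0],1]
    - [[-0.0565,0.199,-0.13],[0,0,0],1]
    - [[-0.0565,0.199,-0.15],[0,0,0],1]

```text
t: 2.93
position: [0.3628, 0.3325, 0.1768]
tool_rot: [-179.8, 0.3, 81.0]
ft_force: [-1.0, -0.5, -0.1]
opening: 0.0852
finger_force: 0.0
```

```bash
python3 - <<'E'
from h import *
from plant import monitor, imaging
f=imaging.grab_frame('top'); print(np.round(monitor.sense()['position'],4),proj(f,monitor.sense()['position']))
im=f['img'][185:285,150:290,::-1]; cv2.imwrite('pics/a1.png',cv2.resize(im,None,fx=5.5,fy=5.5,interpolation=cv2.INTER_CUBIC))
E
```

```text
[0.3613 0.331  0.1735] [189.79214495 234.11344625]
```

View pics/a1.png

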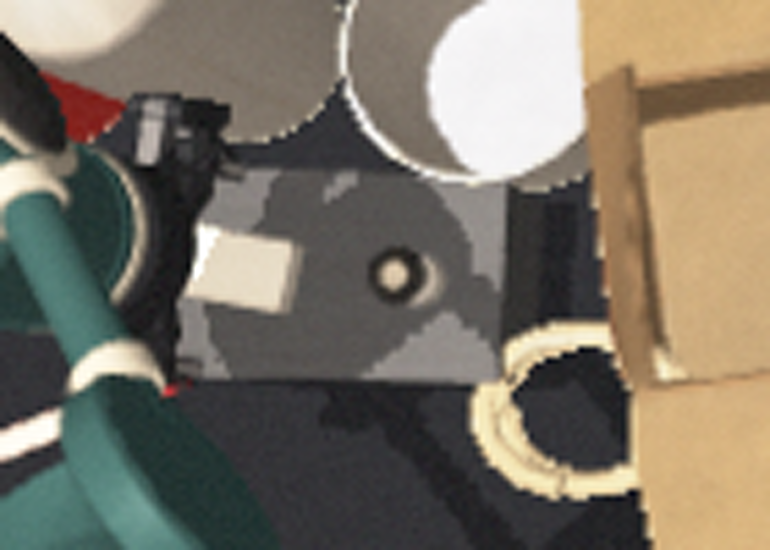

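The picture shows the gripper over the carton; only the carton's right half is visible, around crop pixel (245,268). The black-cap vial stands clear at (398,275).

jog_arm:
  commands:
    - [[0,0,0],[0,0,0],1]
    - [[0,0,0],[0,0,0],1]

```text
t: 3.15
position: [0.3655, 0.3342, 0.1819]
tool_rot: [180.0, -0.0, 80.9]
ft_force: [-0.2, -0.8, 0.9]
opening: 0.0855
finger_force: 0.0
```

```bash
python3 - <<'E'
from plant import monitor
import numpy as np
s=monitor.sense(); print({k:np.round(v,4).tolist() for k,v in s.items()})
E
```

```text
{'t': 3.15, 'qpos': [39.5609, -2.3596, 116.6077, 0.0003, 65.7443, 48.6152], 'qd': [-0.0774, -1.2775, -2.2641, 0.032, -0.1929, 0.0158], 'effort': [0.0693, -31.2306, -33.2412, 0.0037, 0.0924, -0.0], 'position': [0.3655, 0.3342, 0.1819], 'tool_rot': [179.9951, -0.0059, 80.9456], 'ft_force': [-0.1552, -0.8094, 0.9326], 'ft_torque': [-0.0349, -0.0064, 0.0546], 'finger_force': 0.0, 'opening': 0.0855}
```

jog_arm:
  commands:
    - [[0,0,-0.015],[0,0,0],1]
    - [[0,0,-0.03],[0,0,0],1]
    - [[0,0,-0.042],[0,0,0],1]
    - [[0,0,-0.05],[0,0,0],0.8]
    - [[0,0,-0.055],[0,0,0],0.6]
    - [[0,0,-0.055],[0,0,0],0.3]
    - [[0,0,-0.055],[0,0,0],0.3]
    - [[0,0,-0.055],[0,0,0],0.3]
    - [[0,0,-0.055],[0,0,0],0.3]
    - [[0,0,-0.055],[0,0,0],0.3]
  squeeze: 30

```text
t: 3.98
position: [0.3657, 0.3345, 0.1271]
tool_rot: [179.9, -0.1, 80.9]
ft_force: [0.2, 0.9, 1.3]
opening: 0.0342
finger_force: 30.5
```

jog_arm:
  commands:
    - [[0,0,0.015],[0,0,0],0.3]
    - [[0,0,0.045],[0,0,0],0.3]
    - [[0,0,0.085],[0,0,0],0.3]
    - [[0,0,0.125],[0,0,0],0.3]
    - [[0,0,0.165],[0,0,0],0.3]
    - [[0.006,-0.018,0.18],[0,0,0.02],0.3]
    - [[0.018,-0.054,0.18],[0,0,0.05],0.3]
    - [[0.031,-0.092,0.18],[0,0,0.08],0.3]
    - [[0.044,-0.13,0.18],[0,0,0.11],0.3]
    - [[0.057,-0.168,0.18],[0,0,0.14],0.3]
    - [[0.07,-0.206,0.18],[0,0,0.17],0.3]
    - [[0.083,-0.244,0.18],[0,0,0.21],0.3]

```text
t: 4.98
position: [0.4483, 0.0883, 0.3066]
tool_rot: [180.0, -0.0, 93.1]
ft_force: [1.1, 0.5, -0.3]
opening: 0.0344
finger_force: 30.3
```

jog_arm:
  commands:
    - [[0.013,-0.038,0],[0,0,0],0.3]
    - [[0.026,-0.076,0],[0,0,0],0.3]
    - [[0.039,-0.114,0],[0,0,0],0.3]
    - [[0.052,-0.152,0],[0,0,0],0.3]
    - [[0.065,-0.19,0],[0,0,0],0.3]
    - [[0.078,-0.228,0],[0,0,0],0.3]
    - [[0.091,-0.266,0],[0,0,0],0.3]
    - [[0.104,-0.302,0],[0,0,0],0.3]
    - [[0.113,-0.328,0],[0,0,0],0.3]
    - [[0.119,-0.345,0],[0,0,0],0.3]
    - [[0.1225,-0.352,0],[0,0,0],0.3]
    - [[0.1225,-0.352,-0.02],[0,0,0],0.3]

```text
t: 5.98
position: [0.5733, -0.2647, 0.2905]
tool_rot: [179.6, 0.2, 92.9]
ft_force: [1.9, -0.4, -0.0]
opening: 0.034
finger_force: 30.3
```

jog_arm:
  commands:
    - [[0,0,-0.04],[0,0,0],0.3]
    - [[0,0,-0.08],[0,0,0],0.3]
    - [[0,0,-0.11],[0,0,0],0.3]
    - [[0,0,-0.13],[0,0,0],0.3]
    - [[0,0,-0.14],[0,0,0],0.3]
    - [[0,0,-0.145],[0,0,0],0.3]
    - [[0,0,-0.145],[0,0,0],0.3]
    - [[0,0,-0.15],[0,0,0],0.3]
    - [[0,0,-0.153],[0,0,0],0.3]
    - [[0,0,-0.156],[0,0,0],0.3]
    - [[0,0,-0.156],[0,0,0],0.3]

```text
t: 6.9
position: [0.571, -0.262, 0.1307]
tool_rot: [180.0, 0.0, 93.0]
ft_force: [0.2, 0.8, -0.8]
opening: 0.0343
finger_force: 30.3
```

```bash
python3 - <<'E'
from h import *
from plant import monitor, imaging
out=[]
f=imaging.grab_frame('scene'); a=f['img'][140:240,330:510,::-1]
g=imaging.grab_frame('top'); b=g['img'][130:230,320:500,::-1]
cv2.imwrite('pics/a2.png',cv2.resize(np.vstack([a,b]),None,fx=3,fy=3,interpolation=cv2.INTER_CUBIC))
s=monitor.sense();print(s['position'].round(4) if hasattr(s['position'],'round') else s['position'],s['ft_force'])
E
```

```text
[ 0.571  -0.2621  0.1308] [-0.27180294  0.27488843 -1.14714393]
```

View pics/a2.png

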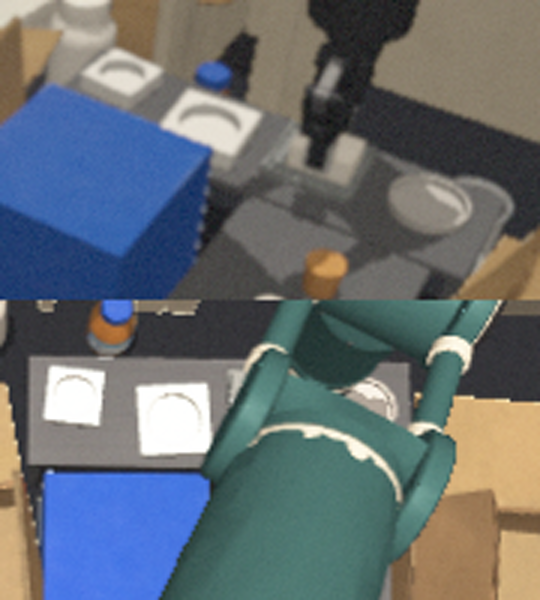

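The scene crop shows the carton between the fingers, inside the tray outline at about (330,160). Release.

jog_arm:
  commands:
    - [[0,0,-0.001],[0,0,0],0.3]
    - [[0,0,-0.001],[0,0,0],0.55]
    - [[0,0,-0.001],[0,0,0],0.7]
    - [[0,0,-0.001],[0,0,0],0.7]
    - [[0,0,0.01],[0,0,0],0.7]
    - [[0,0,0.03],[0,0,0],0.7]
    - [[0,0,0.07],[0,0,0],0.7]
    - [[0,0,0.11],[0,0,0],0.8]
    - [[0,0,0.15],[0,0,0],1]
    - [[0,0.02,0.175],[0,0,0],1]
    - [[-0.015,0.058,0.175],[0,0,0],1]
    - [[-0.03,0.096,0.175],[0,0,0],1]

```text
t: 8.0
position: [0.5422, -0.1664, 0.3096]
tool_rot: [179.6, 0.1, 92.8]
ft_force: [-0.3, 1.0, -1.2]
opening: 0.0856
finger_force: 0.0
```

jog_arm:
  commands:
    - [[-0.016,0.037,0],[0,0,0],0.6]
    - [[-0.032,0.074,0],[0,0,0],0.6]
    - [[-0.048,0.111,0],[0,0,0],0.6]
    - [[-0.064,0.148,0],[0,0,0],0.6]
    - [[-0.08,0.185,0],[0,0,0],0.6]
    - [[-0.096,0.222,0],[0,0,0],0.6]
    - [[-0.112,0.259,0],[0,0,0],0.6]
    - [[-0.128,0.296,0],[0,0,0],0.6]
    - [[-0.144,0.333,0],[0,0,0],0.6]
    - [[-0.16,0.368,0],[0,0,0],0.6]
    - [[-0.173,0.395,0],[0,0,0],0.6]
    - [[-0.18,0.4105,0],[0,0,0],0.6]

```text
t: 9.0
position: [0.359, 0.2472, 0.3065]
tool_rot: [180.0, -0.1, 93.1]
ft_force: [0.3, -0.7, -0.2]
opening: 0.0514
finger_force: 0.0
```

jog_arm:
  commands:
    - [[0,0,-0.03],[0,0,0],0.6]
    - [[0,0,-0.065],[0,0,0],0.6]
    - [[0,0,-0.09],[0,0,0],0.6]
    - [[0,0,-0.105],[0,0,0],0.6]
    - [[0,0,-0.11],[0,0,0],0.6]
    - [[0,0,-0.11],[0,0,0],0.6]
    - [[0,0,-0.11],[0,0,0],0.6]

```text
t: 9.58
position: [0.3614, 0.2449, 0.1966]
tool_rot: [179.9, -0.0, 93.0]
ft_force: [0.1, 0.4, 0.1]
opening: 0.0511
finger_force: 0.0
```

```bash
python3 - <<'E'
from h import *
from plant import monitor, imaging
g=imaging.grab_frame('top'); p=monitor.sense()['position']; print(np.round(p,4),proj(g,p))
c=cloud(g); z=c[...,2]
# carton in tray now: white blob
hsv=cv2.cvtColor(g['img'],cv2.COLOR_RGB2HSV); m=((hsv[...,2]>225)&(hsv[...,1]<50)&(z>.134)).astype(np.uint8); m[:, :390]=0;m[:,428:]=0;m[:150]=0;m[180:]=0
ct=max(cv2.findContours(m,0,2)[0],key=cv2.contourArea).reshape(-1,2); w=np.array([onz(g,*q,.145)[:2] for q in ct],np.float32); print(cv2.minAreaRect(w),np.median(z[m>0]))
a=g['img'][195:275,180:290,::-1]; b=g['img'][140:220,330:440,::-1]
cv2.imwrite('pics/a3.png',cv2.resize(np.vstack([a,b]),None,fx=3.7,fy=3.7,interpolation=cv2.INTER_CUBIC))
E
```

```text
[0.3618 0.2451 0.1971] [219.66577578 234.05953742]
((0.5718668103218079, -0.2636605501174927), (0.0339813306927681, 0.0500749833881855), 1.0570976734161377) 0.1467671871788594
```

View pics/a3.png

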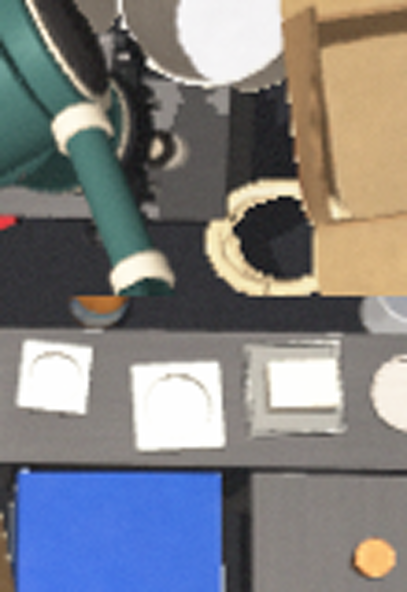

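The carton sits flat inside the tray at crop (303,384), and the fingers straddle the big vial. Grasp it.

jog_arm:
  commands:
    - [[0,0,-0.015],[0,0,0],0.6]
    - [[0,0,-0.03],[0,0,0],0.6]
    - [[0,0,-0.042],[0,0,0],0.6]
    - [[0,0,-0.05],[0,0,0],0.6]
    - [[0,0,-0.053],[0,0,0],0.6]
    - [[0,0,-0.053],[0,0,0],0.4]
    - [[0,0,-0.053],[0,0,0],0.2]
    - [[0,0,-0.053],[0,0,0],0.2]
    - [[0,0,-0.053],[0,0,0],0.2]
    - [[0,0,-0.053],[0,0,0],0.2]
  squeeze: 30

```text
t: 10.47
position: [0.3616, 0.245, 0.1434]
tool_rot: [179.9, -0.1, 93.0]
ft_force: [0.9, -0.3, 2.6]
opening: 0.0258
finger_force: 30.6
```

jog_arm:
  commands:
    - [[0,0,0.015],[0,0,0],0.2]
    - [[0,0,0.045],[0,0,0],0.2]
    - [[0,0,0.085],[0,0,0],0.2]
    - [[0,0,0.125],[0,0,0],0.2]
    - [[0,0,0.155],[0,0,0],0.2]
    - [[0.008,-0.018,0.165],[0,0,0],0.2]
    - [[0.024,-0.052,0.165],[0,0,0],0.2]
    - [[0.04,-0.086,0.165],[0,0,0],0.2]
    - [[0.056,-0.12,0.165],[0,0,0],0.2]
    - [[0.072,-0.154,0.165],[0,0,0],0.2]
    - [[0.088,-0.188,0.165],[0,0,0],0.2]
    - [[0.104,-0.222,0.165],[0,0,0],0.2]

```text
t: 11.47
position: [0.4651, 0.0208, 0.3077]
tool_rot: [179.9, -0.0, 93.0]
ft_force: [0.4, 0.2, -0.2]
opening: 0.0261
finger_force: 30.2
```

jog_arm:
  commands:
    - [[0.016,-0.034,0],[0,0,0],0.2]
    - [[0.032,-0.068,0],[0,0,0],0.2]
    - [[0.048,-0.102,0],[0,0,0],0.2]
    - [[0.062,-0.134,0],[0,0,0],0.2]
    - [[0.074,-0.16,0],[0,0,0],0.2]
    - [[0.083,-0.18,0],[0,0,0],0.2]
    - [[0.089,-0.19,0],[0,0,0],0.2]
    - [[0.0895,-0.1925,-0.015],[0,0,0],0.2]
    - [[0.0895,-0.1925,-0.05],[0,0,0],0.2]
    - [[0.0895,-0.1925,-0.085],[0,0,0],0.2]
    - [[0.0895,-0.1925,-0.105],[0,0,0],0.2]
    - [[0.0895,-0.1925,-0.115],[0,0,0],0.2]

```text
t: 12.47
position: [0.5517, -0.1684, 0.1881]
tool_rot: [-179.6, -0.2, 93.0]
ft_force: [-0.7, 0.4, -1.1]
opening: 0.0256
finger_force: 30.2
```

jog_arm:
  commands:
    - [[0,0,-0.02],[0,0,0],0.2]
    - [[0,0,-0.032],[0,0,0],0.2]
    - [[0,0,-0.038],[0,0,0],0.2]
    - [[0,0,-0.038],[0,0,0],0.2]
    - [[0,0,-0.043],[0,0,0],0.2]
    - [[0,0,-0.046],[0,0,0],0.2]
    - [[0,0,-0.046],[0,0,0],0.2]

```text
t: 13.05
position: [0.5552, -0.1702, 0.1475]
tool_rot: [179.9, 0.0, 93.0]
ft_force: [0.5, 0.4, 0.7]
opening: 0.0264
finger_force: 30.2
```

```bash
python3 - <<'E'
from h import *
from plant import monitor, imaging
f=imaging.grab_frame('scene'); a=f['img'][140:240,330:510,::-1]
g=imaging.grab_frame('top'); b=g['img'][130:230,320:500,::-1]
cv2.imwrite('pics/a4.png',cv2.resize(np.vstack([a,b]),None,fx=3,fy=3,interpolation=cv2.INTER_CUBIC))
s=monitor.sense();print(np.round(s['position'],4),s['ft_force'])
E
```

```text
[ 0.5551 -0.1702  0.1474] [0.15922622 0.12038756 1.16018039]
```

View pics/a4.png

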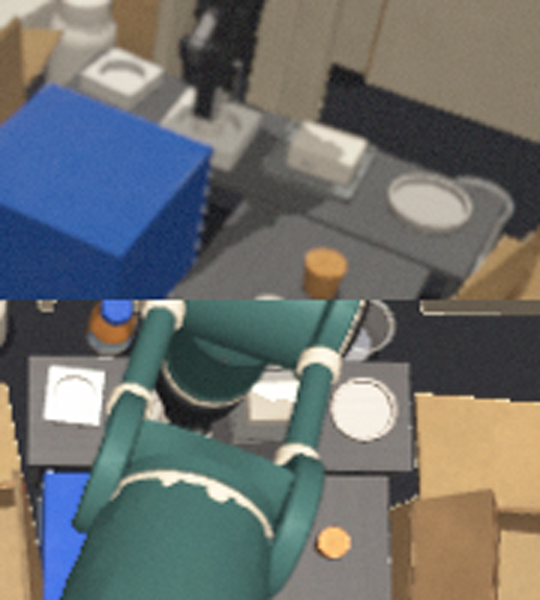

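The scene crop shows the vial held in the middle of the larger stand's well at (207,110). Release and lift.

jog_arm:
  commands:
    - [[0,0,-0.0005],[0,0,0],0.4]
    - [[0,0,-0.0005],[0,0,0],0.6]
    - [[0,0,-0.0005],[0,0,0],0.6]
    - [[0,0,0.005],[0,0,0],0.6]
    - [[0,0,0.02],[0,0,0],0.6]
    - [[0,0,0.05],[0,0,0],0.6]
    - [[0,0,0.085],[0,0,0],0.6]
    - [[0,0,0.12],[0,0,0],0.6]
    - [[0,0,0.154],[0,0,0],0.6]
    - [[-0.02,-0.015,0.154],[0,0,0],0.6]
    - [[-0.05,-0.035,0.154],[0,0,0],0.6]
    - [[-0.08,-0.055,0.154],[0,0,0],0.6]

```text
t: 14.15
position: [0.4742, -0.2253, 0.3019]
tool_rot: [179.9, 0.1, 93.1]
ft_force: [0.0, -0.6, 0.0]
opening: 0.0514
finger_force: 0.0
```

```bash
python3 - <<'E'
from h import *
f=load('top0.npz'); g=cv2.cvtColor(f['img'],cv2.COLOR_RGB2GRAY)
print(g[231:247,418:440])
print(onz(f,430.1,239.1,.162))
z=cloud(f)[...,2]; m=(z>.156)&(z<.172); m[:230]=0;m[248:]=0;m[:,:418]=0;m[:,442:]=0
v,u=np.nonzero(m); print(u.mean(),v.mean(),len(u),onz(f,u.mean(),v.mean(),.162))
E
```

```text
[[130 130 134 132 133 132 133 134 134 133 132 132 133 133 133 132 132 130
  131 132 130 131]
 [134 134 134 134 136 129 134 135 136 135 131 133 134 131 133 130 130 131
  132 131 131 133]
 [133 131 132 132 132 131 131 133 134 132 132 132 132 132 131 134 133 129
  130 131 132 131]
 [133 131 132 134 131 131 131 137 136 129 145 174 173 147 131 130 129 131
  132 133 132 133]
 [131 130 134 131 134 130 131 132 140 182 227 246 247 227 180 143 130 129
  133 132 133 130]
 [131 133 133 133 132 132 135 127 193 251 254 253 253 253 249 190 129 128
  131 132 128 133]
 [130 131 129 133 133 138 147 164 246 254 252 247 243 251 254 243 157 129
  133 131 129 132]
 [130 129 133 130 131 152 167 189 249 254 252 251 252 253 253 253 218 128
  132 130 131 130]
 [131 130 130 132 128 159 180 180 248 254 253 251 252 253 254 254 228 128
  129 129 132 129]
 [129 130 131 129 133 169 191 190 246 254 253 250 251 253 254 249 196 130
  127 130 131 130]
 [130 129 128 133 124 159 199 201 235 253 254 253 249 253 254 234 149 128
  129 127 129 128]
 [128 131 130 132 130 141 172 192 186 234 252 253 254 253 241 178 129 128
  128 129 128 128]
 [130 130 128 129 129 132 136 154 171 151 163 217 225 189 138 129 130 128
  130 124 128 130]
 [132 132 126 132 130 129 132 120 103 109 105 118 132 131 129 129 127 128
  126 126 128 126]
 [129 130 128 131 129 127 131 132 131 132 129 131 132 129 129 130 128 126
  129 129 126 130]
 [130 129 129 132 129 128 129 131 130 132 129 130 132 129 131 129 130 128
  127 128 126 128]]
[ 0.36230391 -0.30476269  0.162     ]
428.8382352941176 239.10294117647058 68 [ 0.36222873 -0.30144002  0.162     ]
```

jog_arm:
  commands:
    - [[-0.03,-0.021,0],[0,0,0],0.6]
    - [[-0.06,-0.042,0],[0,0,0],0.6]
    - [[-0.088,-0.062,0],[0,0,0],0.6]
    - [[-0.105,-0.074,0],[0,0,0],0.6]
    - [[-0.112,-0.079,0],[0,0,0],0.6]
    - [[-0.112,-0.079,-0.025],[0,0,0],0.6]
    - [[-0.112,-0.079,-0.06],[0,0,0],0.6]
    - [[-0.112,-0.079,-0.085],[0,0,0],0.6]
    - [[-0.112,-0.079,-0.1],[0,0,0],0.6]
    - [[-0.112,-0.079,-0.105],[0,0,0],0.6]
    - [[-0.112,-0.079,-0.105],[0,0,0],0.6]

```text
t: 15.07
position: [0.3618, -0.3029, 0.1938]
tool_rot: [-179.9, -0.1, 93.0]
ft_force: [0.7, 0.6, -0.1]
opening: 0.0509
finger_force: 0.0
```

```bash
python3 - <<'E'
from h import *
from plant import monitor, imaging
f=imaging.grab_frame('scene'); a=f['img'][150:290,360:520,::-1]
g=imaging.grab_frame('top'); b=g['img'][140:280,320:480,::-1]
p=monitor.sense()['position']; print(np.round(p,4),proj(f,p)-[360,150])
for P in ((.363,-.304,.162),(.363,-.304,.12)): print((proj(f,P)-[360,150])*2.5)
cv2.imwrite('pics/a5.png',cv2.resize(np.hstack([a,b]),None,fx=2.5,fy=2.5,interpolation=cv2.INTER_CUBIC))
E
```

```text
[ 0.3632 -0.3042  0.1964] [62.49620676 78.80061685]
[148.17147281 228.81532935]
[139.38712167 265.16371797]
```

View pics/a5.png

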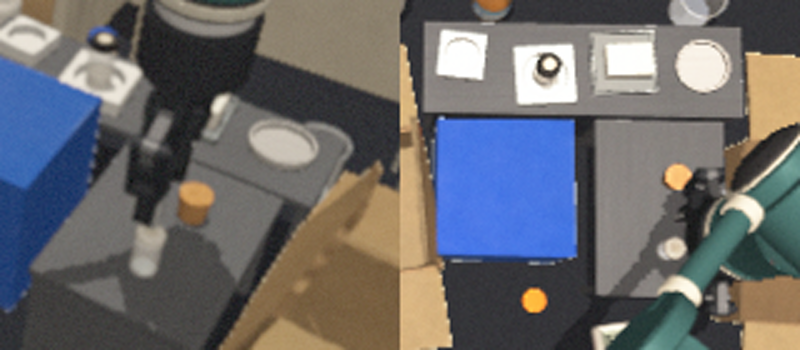

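The big vial stands in its well (crop (100,70) scene, (545,68) top). The small vial, at (147,250), is under the fingers, within about 3 mm of the prediction. Grasp.

jog_arm:
  commands:
    - [[0,0,-0.015],[0,0,0],0.6]
    - [[0,0,-0.03],[0,0,0],0.6]
    - [[0,0,-0.045],[0,0,0],0.6]
    - [[0,0,-0.055],[0,0,0],0.6]
    - [[0,0,-0.059],[0,0,0],0.6]
    - [[0,0,-0.059],[0,0,0],0.4]
    - [[0,0,-0.059],[0,0,0],0.15]
    - [[0,0,-0.059],[0,0,0],0.15]
    - [[0,0,-0.059],[0,0,0],0.15]
    - [[0,0,-0.059],[0,0,0],0.15]
    - [[0,0,-0.059],[0,0,0],0.15]
  squeeze: 30

```text
t: 16.08
position: [0.363, -0.3046, 0.1375]
tool_rot: [179.9, 0.1, 93.0]
ft_force: [0.8, 0.4, 3.7]
opening: 0.021
finger_force: 29.7
```

jog_arm:
  commands:
    - [[0,0,0.015],[0,0,0],0.15]
    - [[0,0,0.045],[0,0,0],0.15]
    - [[0,0,0.085],[0,0,0],0.15]
    - [[0,0,0.125],[0,0,0],0.15]
    - [[0,0,0.155],[0,0,0],0.15]
    - [[0.012,0.013,0.165],[0,0,0],0.15]
    - [[0.036,0.038,0.165],[0,0,0],0.15]
    - [[0.06,0.064,0.165],[0,0,0],0.15]
    - [[0.085,0.09,0.165],[0,0,0],0.15]
    - [[0.11,0.117,0.165],[0,0,0],0.15]
    - [[0.135,0.144,0.165],[0,0,0],0.15]
    - [[0.16,0.17,0.165],[0,0,0],0.15]

```text
t: 17.08
position: [0.523, -0.1323, 0.3012]
tool_rot: [180.0, -0.0, 93.0]
ft_force: [-0.3, -0.5, 0.4]
opening: 0.0211
finger_force: 29.5
```

jog_arm:
  commands:
    - [[0.022,0.023,0],[0,0,0],0.15]
    - [[0.04,0.043,0],[0,0,0],0.15]
    - [[0.05,0.053,0],[0,0,0],0.15]
    - [[0.0525,0.0565,0],[0,0,0],0.15]
    - [[0.0525,0.0565,-0.025],[0,0,0],0.15]
    - [[0.0525,0.0565,-0.06],[0,0,0],0.15]
    - [[0.0525,0.0565,-0.095],[0,0,0],0.15]
    - [[0.0525,0.0565,-0.12],[0,0,0],0.15]
    - [[0.0525,0.0565,-0.135],[0,0,0],0.15]
    - [[0.0525,0.0565,-0.14],[0,0,0],0.15]
    - [[0.0525,0.0565,-0.14],[0,0,0],0.15]

```text
t: 18.0
position: [0.5728, -0.0782, 0.1595]
tool_rot: [-179.8, -0.0, 92.9]
ft_force: [-1.1, -0.4, 0.4]
opening: 0.021
finger_force: 29.5
```

```bash
python3 - <<'E'
from h import *
from plant import monitor, imaging
f=imaging.grab_frame('scene'); a=f['img'][140:230,330:470,::-1]
s=monitor.sense();p=s['position']; print(np.round(p,4),s['ft_force'],(proj(f,p)-[330,140])*4.5, (proj(f,[.5757,-.0774,.136])-[330,140])*4.5)
cv2.imwrite('pics/a6.png',cv2.resize(a,None,fx=4.5,fy=4.5,interpolation=cv2.INTER_CUBIC))
E
```

```text
[ 0.5742 -0.0782  0.1613] [0.47008046 0.45833822 0.16341503] [182.002485    66.22051315] [178.18631374 101.60364977]
```

View pics/a6.png

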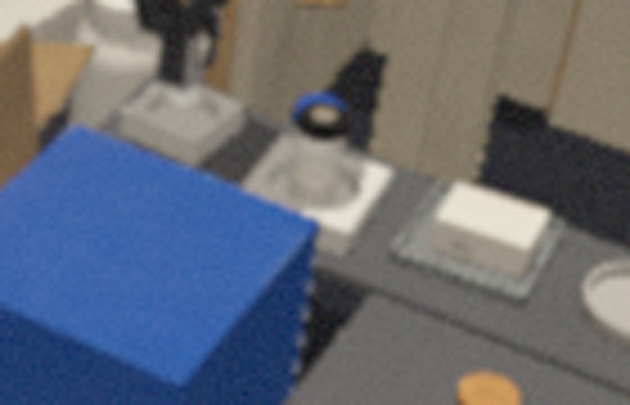

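The scene crop shows the vial just above the smaller stand at (183,100), carton in tray and big vial upright. Lower and release.

jog_arm:
  commands:
    - [[0,0,-0.006],[0,0,0],0.15]
    - [[0,0,-0.012],[0,0,0],0.15]
    - [[0,0,-0.016],[0,0,0],0.15]
    - [[0,0,-0.018],[0,0,0],0.15]
    - [[0,0,-0.02],[0,0,0],0.15]
    - [[0,0,-0.02],[0,0,0],0.15]
    - [[0,0,-0.02],[0,0,0],0.15]

```text
t: 18.63
position: [0.575, -0.0774, 0.1416]
tool_rot: [180.0, 0.0, 93.0]
ft_force: [-0.6, 0.5, 0.8]
opening: 0.0211
finger_force: 29.6
```

jog_arm:
  commands:
    - [[0,0,-0.0005],[0,0,0],0.35]
    - [[0,0,-0.0005],[0,0,0],0.55]
    - [[0,0,-0.0005],[0,0,0],0.55]
    - [[0,0,0.005],[0,0,0],0.55]
    - [[0,0,0.02],[0,0,0],0.55]
    - [[0,0,0.05],[0,0,0],0.6]
    - [[0,0,0.085],[0,0,0],0.6]
    - [[0,0,0.12],[0,0,0],0.6]
    - [[0,0,0.15],[0,0,0],0.6]
    - [[-0.01,-0.018,0.16],[0,0,0],0.6]
    - [[-0.028,-0.05,0.16],[0,0,0],0.6]
    - [[-0.046,-0.082,0.16],[0,0,0],0.6]

```text
t: 19.63
position: [0.5295, -0.1598, 0.3038]
tool_rot: [179.8, 0.1, 93.1]
ft_force: [-0.2, -1.4, 0.1]
opening: 0.0515
finger_force: 0.0
```

jog_arm:
  commands:
    - [[-0.018,-0.032,0],[0,0,0],0.6]
    - [[-0.037,-0.065,0],[0,0,0],0.6]
    - [[-0.057,-0.1,0],[0,0,0],0.6]
    - [[-0.075,-0.131,0],[0,0,0],0.6]
    - [[-0.084,-0.147,0],[0,0,0],0.6]
    - [[-0.088,-0.1535,-0.01],[0,0,0],0.6]
    - [[-0.088,-0.1535,-0.04],[0,0,0],0.6]
    - [[-0.088,-0.1535,-0.075],[0,0,0],0.6]
    - [[-0.088,-0.1535,-0.1],[0,0,0],0.6]
    - [[-0.088,-0.1535,-0.115],[0,0,0],0.6]
    - [[-0.088,-0.1535,-0.12],[0,0,0],0.6]
    - [[-0.088,-0.1535,-0.12],[0,0,0],0.6]

```text
t: 20.63
position: [0.4399, -0.3113, 0.1791]
tool_rot: [-179.8, -0.2, 93.0]
ft_force: [1.3, -0.1, 0.8]
opening: 0.0511
finger_force: 0.0
```

```bash
python3 - <<'E'
from h import *
from plant import monitor, imaging
f=imaging.grab_frame('scene'); a=f['img'][140:260,340:520,::-1]
g=imaging.grab_frame('top'); b=g['img'][130:250,320:500,::-1]
p=monitor.sense()['position']; print(np.round(p,4))
for P in ((.4416,-.313,.146),(.4416,-.313,.12)): print((proj(f,P)-[340,140])*2.2)
cv2.imwrite('pics/a7.png',cv2.resize(np.hstack([a,b]),None,fx=2.2,fy=2.2,interpolation=cv2.INTER_CUBIC))
E
```

```text
[ 0.4416 -0.3129  0.1821]
[214.51196122 189.4980667 ]
[209.18707324 208.89121837]
```

View pics/a7.png

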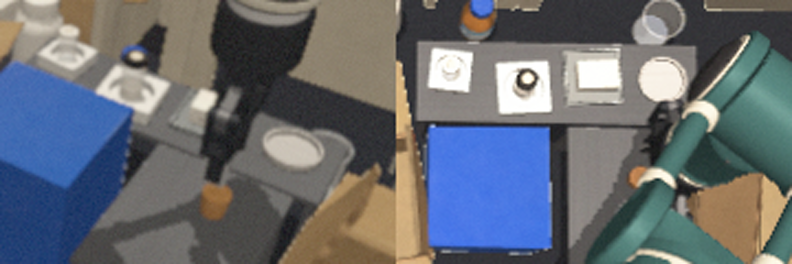

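Small vial stands in its well (scene crop (68,45)), and the plug is under the fingers at (216,200) as predicted. Grasp.

jog_arm:
  commands:
    - [[0,0,-0.015],[0,0,0],0.6]
    - [[0,0,-0.03],[0,0,0],0.6]
    - [[0,0,-0.043],[0,0,0],0.6]
    - [[0,0,-0.051],[0,0,0],0.6]
    - [[0,0,-0.0535],[0,0,0],0.6]
    - [[0,0,-0.0535],[0,0,0],0.4]
    - [[0,0,-0.0535],[0,0,0],0.15]
    - [[0,0,-0.0535],[0,0,0],0.15]
    - [[0,0,-0.0535],[0,0,0],0.15]
    - [[0,0,-0.0535],[0,0,0],0.15]
    - [[0,0,-0.0535],[0,0,0],0.15]
  squeeze: 30

```text
t: 21.65
position: [0.4413, -0.3133, 0.1286]
tool_rot: [179.9, 0.1, 93.0]
ft_force: [-0.0, 0.1, 2.5]
opening: 0.0261
finger_force: 29.7
```

jog_arm:
  commands:
    - [[0,0,0.015],[0,0,0],0.15]
    - [[0,0,0.045],[0,0,0],0.15]
    - [[0,0,0.08],[0,0,0],0.15]
    - [[0,0,0.11],[0,0,0],0.15]
    - [[0.015,-0.004,0.12],[0,0,0],0.15]
    - [[0.045,-0.012,0.12],[0,0,0],0.15]
    - [[0.078,-0.021,0.12],[0,0,0],0.15]
    - [[0.106,-0.029,0.12],[0,0,0],0.15]
    - [[0.122,-0.034,0.12],[0,0,0],0.15]
    - [[0.1275,-0.035,0.115],[0,0,0],0.15]
    - [[0.1275,-0.035,0.085],[0,0,0],0.15]
    - [[0.1275,-0.035,0.06],[0,0,0],0.15]

```text
t: 22.65
position: [0.569, -0.3484, 0.1879]
tool_rot: [179.9, 0.1, 93.0]
ft_force: [-0.5, 1.2, -1.1]
opening: 0.0268
finger_force: 29.7
```

jog_arm:
  commands:
    - [[0,0,-0.02],[0,0,0],0.15]
    - [[0,0,-0.035],[0,0,0],0.15]
    - [[0,0,-0.045],[0,0,0],0.15]
    - [[0,0,-0.048],[0,0,0],0.15]
    - [[0,0,-0.048],[0,0,0],0.15]
    - [[0,0,-0.052],[0,0,0],0.15]
    - [[0,0,-0.055],[0,0,0],0.15]
    - [[0,0,-0.0565],[0,0,0],0.15]
    - [[0,0,-0.0565],[0,0,0],0.15]
    - [[0,0,-0.0565],[0,0,0],0.15]

```text
t: 23.48
position: [0.5685, -0.3481, 0.1318]
tool_rot: [180.0, 0.0, 93.0]
ft_force: [-0.0, -0.2, -0.5]
opening: 0.0265
finger_force: 29.7
```

```bash
python3 - <<'E'
from h import *
from plant import monitor, imaging
f=imaging.grab_frame('scene'); a=f['img'][160:260,410:530,::-1]
p=monitor.sense()['position']; print(np.round(p,4),monitor.sense()['ft_force'])
cv2.imwrite('pics/a8.png',cv2.resize(a,None,fx=5,fy=5,interpolation=cv2.INTER_CUBIC))
E
```

```text
[ 0.5685 -0.3481  0.1318] [ 0.19025454  0.00530126 -0.98514795]
```

View pics/a8.png

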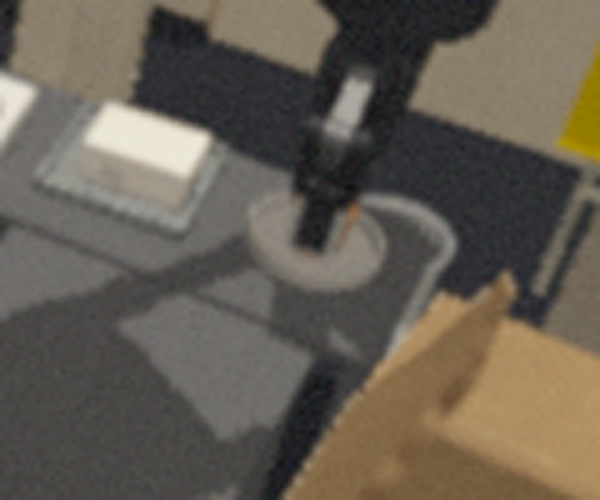

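The plug is in the fingers over the middle of the dish (315,240). Release and retreat.

jog_arm:
  commands:
    - [[0,0,-0.0005],[0,0,0],0.35]
    - [[0,0,-0.0005],[0,0,0],0.5]
    - [[0,0,-0.0005],[0,0,0],0.55]
    - [[0,0,0.005],[0,0,0],0.55]
    - [[0,0,0.02],[0,0,0],0.55]
    - [[0,0,0.05],[0,0,0],0.55]
    - [[0,0,0.085],[0,0,0],0.55]
    - [[0,0,0.12],[0,0,0],0.55]
    - [[0,0,0.155],[0,0,0],0.55]
    - [[-0.02,-0.01,0.18],[0,0,0],0.55]
    - [[-0.055,-0.03,0.19],[0,0,0],0.55]
    - [[-0.09,-0.05,0.19],[0,0,0],0.55]

```text
t: 24.53
position: [0.4797, -0.3991, 0.327]
tool_rot: [179.6, 0.4, 93.2]
ft_force: [0.7, -1.0, 0.5]
opening: 0.0466
finger_force: 0.0
```

jog_arm:
  commands:
    - [[-0.03,-0.02,0],[0,0,0],0.55]
    - [[-0.06,-0.04,0],[0,0,0],0.55]
    - [[-0.08,-0.055,0],[0,0,0],0.55]
    - [[-0.09,-0.06,0],[0,0,0],0.55]
    - [[-0.09,-0.06,0],[0,0,0],0.55]
    - [[-0.09,-0.06,0],[0,0,0],0.55]

```text
t: 25.03
position: [0.3884, -0.4578, 0.3216]
tool_rot: [179.9, -0.0, 92.9]
ft_force: [-0.3, 0.0, 0.2]
opening: 0.0471
finger_force: 0.0
```

```bash
python3 - <<'E'
from h import *
from plant import monitor, imaging
f=imaging.grab_frame('scene'); a=f['img'][130:250,340:520,::-1]
g=imaging.grab_frame('top'); b=g['img'][115:235,320:500,::-1]
print(monitor.sense()['position'])
cv2.imwrite('pics/a9.png',cv2.resize(np.vstack([a,b]),None,fx=2.5,fy=2.5,interpolation=cv2.INTER_CUBIC))
E
```

```text
[ 0.38939662 -0.45717742  0.32134696]
```

View pics/a9.png

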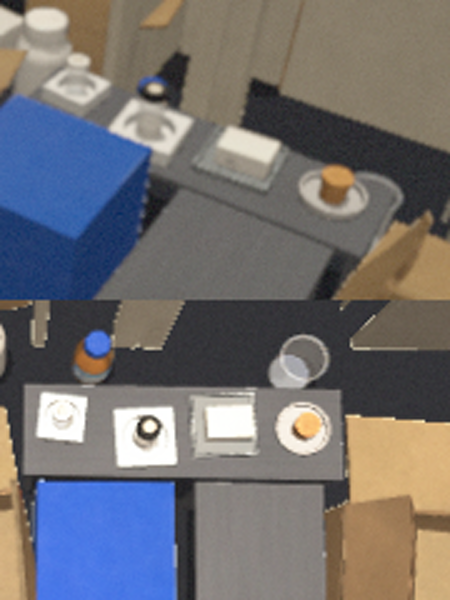

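All four items are in their homes: small vial (62,412), big vial (147,430), carton (229,422) and plug (306,426). The bottle is undisturbed and the arm is clear.

```bash
python3 -c "
from plant import close_job
print(close_job())"
```

```text
the job is handed in; nothing more can be done
None
```

The job is handed in at about 25 s on the robot's clock: the carton is flat in its tray, both vials stand in their wells and the stopper stands in the dish, placed in the order asked, with the timer and bottle never touched.

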